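# Pack the sample crate and hold its lid ready

## Task

Stand the two loose round tins upright in the two empty round recesses of the blue crate. Then take the crate's lid by the bar on top, carry it over the aluminium case without touching the case, and hold it level and squared up about 15 mm above the crate's rim, never touching the crate, so that a colleague can still look in. Finish while holding the lid there, and leave the packed tins and everything else where they stand.

Things in the scene. Friction and masses are not known exactly. Their poses are not given: they have to be found in the camera images.
- tin1: a loose plain metal tin with a slip lid, an upright cylinder 42 mm in diameter and 46 mm tall, about 90 g; origin at the centre of its underside. It stands on the table; at least 25 mm is free on both its +y and -y sides.
- tin2: the other loose tin, the same in all ways: plain metal tin with a slip lid, an upright cylinder 42 mm in diameter and 46 mm tall, about 90 g; origin at the centre of its underside; at least 25 mm is free on both its +y and -y sides.
- packed1: a tin like the loose ones, already standing in a recess of the crate, to be left there; origin at the centre of its underside
- packed2: the second tin already standing in a recess of the crate, to be left there; origin at the centre of its underside
- gap1: the cork-coloured floor of one of the two empty recesses in the crate (which of the four are empty changes); origin at the centre of the recess floor, 10 mm above the table: a tin seated there has its origin here. The recess is round, 54 mm in diameter and 6 mm deep.
- gap2: the floor of the other empty recess, the same in all ways; origin at the centre of the recess floor
- crate: open blue plastic crate, 186 mm long (its x) by 170 mm wide (its y) by 70 mm tall, walls 5 mm; it stands fast on the table. Inside lies a hard grey insert, its top 16 mm above the table, with four recesses at x = +-42, y = +-35 mm. Tins in place have 25 mm free to the walls, 42 mm to the neighbour along x and 28 mm along y. Origin at the centre of the underside, z up.
- crate_rim (a point): centre of the crate's open top, at the height of the rim (70 mm above the table); axes as the crate's
- lid: the crate's lid, lying flat on the table the right way up: a blue plate 190 mm long (its x) by 174 mm wide (its y) by 6 mm thick, about 250 g. On its middle stands a bar to grip, along the lid's x: 90 mm long, 16 mm wide (its y), its top 40 mm above the lid's underside; below the bar it is open from 6 to 22 mm above the underside save for a foot 14 mm long at each end. Origin at the centre of the underside, z up. The lid is the same either way round.
- case: aluminium case standing on the table between the lid and the crate, 240 mm long (its x) by 80 mm wide (its y) by 116 mm tall, 3 kg and loose; origin at the centre of its underside. The lid is to be carried over it, higher than its top and not round its ends.
- tape: a loose roll of tape lying flat, 60 mm in diameter, 19 mm tall, with a 38 mm hole: not part of the job; origin at the centre of its underside
- jar: a screw-top glass jar standing beyond the crate, 60 mm in diameter, 105 mm tall: not part of the job; origin at the centre of its underside
There are look-alikes about, which are no part of the job. What is shaped like the tin2 but green is not meant. What is shaped like the packed1 but red is not meant.

How it is judged:
On the way, in this order (a step that is already met when the one before it is completed fails the run):
1. both loose tins stand in the two empty recesses, let go ((((horizontal distance between tin1 and gap1 below 0.0085 m and z of tin1 in the frame of gap1 below 0.0025 m and angle between tin1's own z axis and vertical below 0.06 rad and contact force between tin1 and the fingers below 0.1 N) and (horizontal distance between tin2 and gap2 below 0.0085 m and z of tin2 in the frame of gap2 below 0.0025 m and angle between tin2's own z axis and vertical below 0.06 rad and contact force between tin2 and the fingers below 0.1 N)) or ((horizontal distance between tin1 and gap2 below 0.0085 m and z of tin1 in the frame of gap2 below 0.0025 m and angle between tin1's own z axis and vertical below 0.06 rad and contact force between tin1 and the fingers below 0.1 N) and (horizontal distance between tin2 and gap1 below 0.0085 m and z of tin2 in the frame of gap1 below 0.0025 m and angle between tin2's own z axis and vertical below 0.06 rad and contact force between tin2 and the fingers below 0.1 N)))), for 0.2 s.
2. the held lid passes over the aluminium case, above its top (y of lid in the frame of case between -0.06 and 0.06 m and x of lid in the frame of case between -0.2 and 0.2 m and height (world z) of lid above 0.117 m and contact force between the fingers and lid above 0.5 N), for 0.05 s.
At the end, for the whole second after the job is handed in: Two tins released in the empty recesses (within 8.5 mm, on the floor, upright within 0.06 rad), packed tins unmoved (12 mm); fingers hold the lid still, 5 to 30 mm above the rim, centred within 10 mm, turned within 0.09 rad of the crate, level within 0.06 rad, not touching it ((((horizontal distance between tin1 and gap1 below 0.0085 m and z of tin1 in the frame of gap1 below 0.0025 m and angle between tin1's own z axis and vertical below 0.06 rad and contact force between tin1 and the fingers below 0.1 N) and (horizontal distance between tin2 and gap2 below 0.0085 m and z of tin2 in the frame of gap2 below 0.0025 m and angle between tin2's own z axis and vertical below 0.06 rad and contact force between tin2 and the fingers below 0.1 N)) or ((horizontal distance between tin1 and gap2 below 0.0085 m and z of tin1 in the frame of gap2 below 0.0025 m and angle between tin1's own z axis and vertical below 0.06 rad and contact force between tin1 and the fingers below 0.1 N) and (horizontal distance between tin2 and gap1 below 0.0085 m and z of tin2 in the frame of gap1 below 0.0025 m and angle between tin2's own z axis and vertical below 0.06 rad and contact force between tin2 and the fingers below 0.1 N))) and distance of each of packed1, packed2 from where it was at the start of the episode below 0.012 m and angle between each of packed1, packed2, lid's own z axis and vertical below 0.06 rad and z of lid in the frame of crate_rim between 0.005 and 0.03 m and horizontal distance between lid and crate_rim below 0.01 m and angle between the x axis of lid and the x axis of crate, either way round below 0.09 rad and contact force between the fingers and lid above 0.5 N and contact force between lid and crate below 0.1 N and linear speed of lid below 0.02 m/s); the arm keeps its last pose, push and grip.
It fails at once if the lid touches the crate (contact force between lid and crate above 1 N).
It fails at once if the lid touches the aluminium case (contact force between lid and case above 1 N).
It fails at once if the aluminium case is moved (distance of case from where it was at the start of the episode above 0.02 m).
It fails at once if a packed tin is taken out or tipped (distance of any of packed1, packed2 from where it was at the start of the episode above 0.02 m).
It fails at once if the tape or the jar is moved (distance of any of tape, jar from where it was at the start of the episode above 0.03 m).
It also fails if it takes over 72 s, if anything falls off the work surface, if the arm or the gripper's body presses on something with over 40 N, if the wrist force passes 120 N, or if a joint passes its speed limit or range.

## Robot

A 6-joint arm with a two-finger parallel gripper is mounted at the origin on the work surface. World frame = base frame: x ahead of the robot, y to its left, z up, the work surface at z = 0. Lengths are in m, angles in rad, forces in N, time in s.
With the tool pointing down it reaches from about 0.35 to 0.725 m from the base axis. Payload 6 kg.
Tool frame: the origin (TCP) lies at the very end of the fingers, on their centre line; the grasp point (between the pads) lies 19 mm behind it; z points along the fingers, y is the direction in which the jaws open and shut (so a half turn about z gives the same grasp; the last joint's range is limited). The gripper opens to 85 mm and grips with 20 to 120 N. Pads are 22 mm wide; open, the fingers measure 114 mm over their backs; the gripper's body (76 mm by 85 mm) begins 54 mm behind the grasp point. The pads swing forward as they close: fully open they stand 13 mm farther back than shut.
Start: joints at [1.435, 0.04, 0.085, 0, -1.615, -0.334], TCP at [0.272, 0.535, 0.231] pointing down, gripper open.
Joint ranges: [-2.56, 2.56], [-1.29, 2.01], [-1.08, 1.49], [-3.29, 1.98], [-2.81, -0.18], [-2.99, 2.99]. Speed limits (rad/s): [2.57, 2.57, 3.01, 3.14, 3.14, 3.14].

## Interface

Orientations are given as a unit quaternion [w, x, y, z].
In Python, from plant import r, optics gives the robot as it stands.
- The arm moves only by the tool servo_tool, never from a script. Its argument "commands" is a list of rows, each an object of numbers: "dx", "dy", "dz": the shift along the tool's x, y, z each as a share of 0.3 m, from -1 to 1; "rx", "ry", "rz": the turn, a rotation vector about the tool's x, y, z each as a share of 30 degrees, from -1 to 1. A call has 1 to 5 rows; each row is the pose to reach, as a shift and turn from the pose commanded when the call began, along the tool's axes at that moment; what a row does not reach only later rows make up. A row lasts 1/12 s, in which the tool goes at most 41.7 mm and 7.16 degrees, less where a joint would pass 70% of its speed; a pose out of reach is approached as far as the arm can. A call with a number of a shift or a turn outside -1 to 1 is refused whole. A call with a gripper value outside its range is refused whole. "jaw" is the finger opening in mm, from 0 to 85.4, set as the call begins (left out, the last holds). The fingers move at their own pace and stop on an object; "newtons" is the grip in N (left out, the last holds). Time passes only in rows, so rows that repeat a pose let the fingers close. It gives the time, the measured TCP pose, the force and the opening at its end, in the units of the state.
- r.sense(): the state, without advancing time (a new reading comes with each control period).
- optics.grab_frame(name): name is "scene" or "side" or "wrist"; returns the picture (400x640x3 uint8, red, green, blue); there is no depth.
- optics.camera_info(name): a dict with "intrinsics" (3x3 intrinsics, pixels), "R" (3x3) and "t" (3): a world point X has camera coordinates R X + t; the wrist camera has in their place "mount" (4x4, takes a point from camera to tool coordinates, whose origin is the TCP and whose axes are the flange's). Camera axes: x right, y down, z forward; pixel columns grow to the right and rows downward; lengths in m; the calibration is good to about 2 mm. A picture is of the moment at which its call begins: read the wrist's pose just before it. camera_info takes no time and is no camera call.
- r.sign_off(): hands the job in, once; it reports no verdict.
The state is a dict: "time_s": time; "qpos": joint angles; "joint_vel": joint speeds; "tau": joint torques, N m; "tool_pos": TCP position; "eef_rot": TCP orientation; "force": force on the tool from outside, world axes, zero at the start; "moment": the same for the moment, N m; "finger_gap": finger opening in m.
Only numpy, scipy, OpenCV 4.12 (cv2) and the standard library are available. Lean on these libraries where they do the work, as an engineer would, in place of code of your own. Each camera call takes 0.05 s, during which the arm holds its last target. There are 200 camera calls.

## Working session

There is one attempt and no reset: what is moved stays moved. The work goes in short steps, Python scripts to look and compute and a tool call to move; the robot and the scene stay as the last step left them, time stands still between calls to the robot, and variables do not carry over. Pictures are saved under pics/ and viewed, about 8 in all and at most 12, crops included, and the job is handed in when it is done.

Besides the shell and the picture viewer there is one more tool, called by a JSON object that holds its "method" and its "body". servo_tool: Moves the arm, as the interface text tells. Its arguments: {"type":"object","properties":{"commands":{"type":"array"},"jaw":{"type":"number"},"newtons":{"type":"number"}},"required":["commands"]}

```bash
mkdir -p pics; ls; cat > h.py <<'E'
import numpy as np,cv2
from scipy.spatial.transform import Rotation as Ro
from plant import r, optics
def save(n,im): cv2.imwrite(f'pics/{n}.png',cv2.cvtColor(im,cv2.COLOR_RGB2BGR))
def rot(q): return Ro.from_quat([q[1],q[2],q[3],q[0]]).as_matrix()
def cam(name):
    i=optics.camera_info(name);K=np.array(i['intrinsics'])
    if name=='wrist':
        s=r.sense();M=np.array(i['mount']);Rt=rot(s['eef_rot'])
        Rc=Rt@M[:3,:3];c=Rt@M[:3,3]+np.array(s['tool_pos']);return K,Rc,c
    R=np.array(i['R']);t=np.array(i['t']);return K,R.T,-R.T@t
def ray(C,uv,z):
    K,Rc,c=C;d=Rc@np.linalg.inv(K)@np.array([uv[0],uv[1],1.]);return c+d*(z-c[2])/d[2]
def proj(C,X):
    K,Rc,c=C;p=K@(Rc.T@(np.array(X)-c));return p[:2]/p[2]
E
python3 - <<'E'
from h import *
s=r.sense();print({k:np.round(v,3).tolist() for k,v in s.items()})
for n in('scene','side','wrist'):
    C=cam(n);im=optics.grab_frame(n);save(n+'0',im);print(n,C[0][0,0],np.round(C[2],3),np.round(C[1],2).tolist())
    np.savez(n+'0.npz',im=im,K=C[0],R=C[1],c=C[2])
a=[cv2.imread(f'pics/{n}0.png') for n in('scene','side')]
E
```

```text
pics
{'time_s': 0.0, 'qpos': [1.435, 0.041, 0.084, -0.0, -1.616, -0.334], 'joint_vel': [0.001, 0.001, -0.001, 0.001, -0.0, -0.001], 'tau': [-0.0, -36.822, 34.741, 6.932, -0.005, -0.0], 'tool_pos': [0.271, 0.535, 0.23], 'eef_rot': [0.001, 0.973, -0.233, -0.0], 'force': [0.042, -0.814, 0.237], 'moment': [-0.007, -0.04, 0.012], 'finger_gap': 0.085}
scene 390.2792189791333 [0.78  0.353 0.787] [[-0.79, 0.53, -0.31], [0.61, 0.68, -0.4], [0.0, -0.5, -0.86]]
side 440.33174344185716 [-0.006 -0.732  0.655] [[0.81, -0.33, 0.49], [-0.59, -0.42, 0.69], [-0.02, -0.85, -0.53]]
wrist 292.40486145021504 [0.331 0.505 0.371] [[-0.45, -0.86, -0.24], [-0.89, 0.44, 0.12], [0.0, 0.27, -0.96]]
```

View pics/scene0.png

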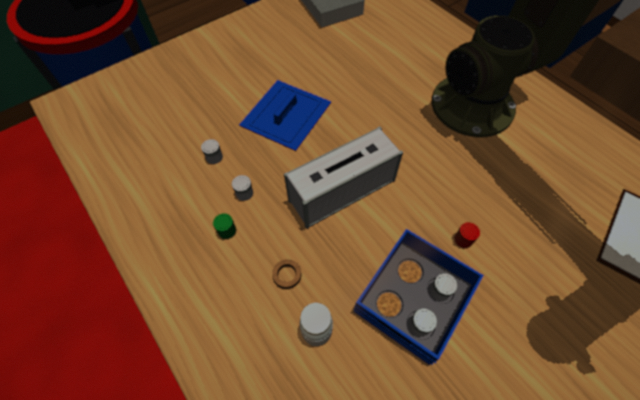

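View pics/side0.png

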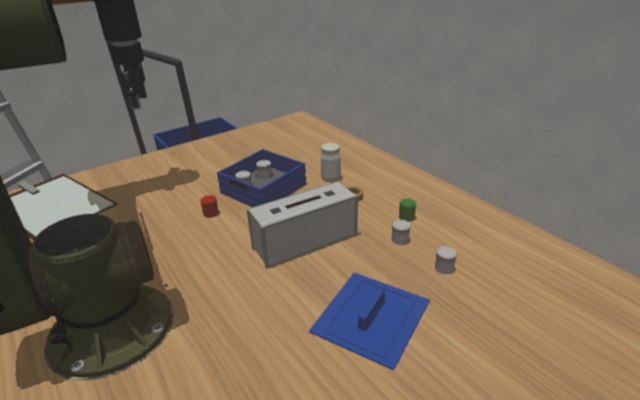

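The scene view shows:
- Loose tins at (211,149) and (242,187), with the green look-alike at (224,226).
- The tape at (287,273) and the jar at (316,322).
- Cork gaps at (410,271) and (389,304), and packed tins at (446,286) and (425,321).
- The lid at (286,113), its bar included, and the case at (344,175).

The side view shows the same objects.

```bash
cat > m.py <<'E'
from h import *
def load(n):
    d=np.load(n+'.npz');return d['im'],(d['K'],d['R'],d['c'])
def comps(mask,box=None,amin=30):
    m=mask.astype(np.uint8)*255
    if box: b=np.zeros_like(m);x0,y0,x1,y1=box;b[y0:y1,x0:x1]=1;m=m*b
    cs,_=cv2.findContours(m,cv2.RETR_EXTERNAL,cv2.CHAIN_APPROX_NONE)
    return sorted([c for c in cs if cv2.contourArea(c)>=amin],key=cv2.contourArea,reverse=True)
def plane(C,c,z): return np.array([ray(C,p,z)[:2] for p in c.reshape(-1,2)],np.float32)
def rect(P): 
    (c,s,a)=cv2.minAreaRect(P.astype(np.float32)*1000);return np.round(c,1),np.round(s,1),round(a,1)
def circ(P):
    c,R=cv2.minEnclosingCircle(P.astype(np.float32)*1000);return np.round(c,1),round(R,1)
E
python3 - <<'E'
from m import *
im,C=load('scene0');hsv=cv2.cvtColor(im,cv2.COLOR_RGB2HSV);H,S,V=[hsv[...,i].astype(int) for i in range(3)]
white=(S<60)&(V>110)
for n,b,z in(('tinA',(195,130,225,170),.046),('tinB',(228,170,258,205),.046),('p1',(432,270,460,305),.056),('p2',(410,305,440,340),.056),('jar',(295,295,340,350),.105),('casetop',(275,120,410,230),.116)):
    for c in comps(white,b)[:2]: P=plane(C,c,z);print(n,cv2.contourArea(c),circ(P),rect(P))
cork=(S>110)&(H<22)&(V>90)
for c in comps(cork,(370,250,428,320))[:2]: P=plane(C,c,.010);print('cork',circ(P),rect(P))
blue=(H>100)&(H<130)&(S>120)
for n,b,z in(('lid',(230,70,340,155),.006),('crate',(345,225,490,365),.07)):
    c=comps(blue,b)[0];print(n,rect(plane(C,c,z)))
c=comps(blue&(V<70),(265,90,305,130));print('bar',[rect(plane(C,k,.04)) for k in c[:1]])
print('vals',hsv[149,211],hsv[178,330],hsv[271,410],hsv[110,300],hsv[113,284])
E
```

```text
tinA 154.5 (array([ 642.1, -272.2]), 19.9) (array([ 642.5, -271.3]), array([36. , 39.1]), 52.4)
tinB 191.5 (array([ 638.1, -137. ]), 20.4) (array([ 638.4, -137.3]), array([38.4, 38.7]), 22.9)
p1 329.5 (array([448.4, 307.6]), 21.0) (array([448. , 306.8]), array([39.6, 41.2]), 52.4)
p2 384.5 (array([528.9, 331.5]), 21.0) (array([528.9, 331.1]), array([39.9, 41.1]), 3.4)
jar 697.5 (array([693.1, 216.8]), 26.8) (array([692.7, 215.8]), array([51.6, 51. ]), 7.4)
casetop 3369.0 (array([452.4,  -0.5]), 125.3) (array([452.4,  -1.9]), array([ 80.7, 239.2]), 84.1)
cork (array([548.9, 264.5]), 24.3) (array([549. , 264.4]), array([48.1, 45.9]), 48.5)
cork (array([468.5, 240.4]), 24.5) (array([468.6, 240.8]), array([45.6, 48.6]), 52.4)
lid (array([ 420.9, -279.4]), array([186.1, 170.2]), 23.7)
crate (array([507.3, 288.9]), array([199.8, 166.9]), 16.8)
bar [(array([ 430.8, -263.6]), array([103.6,  24.3]), 23.7)]
vals [ 16  23 147] [ 18  20 154] [ 15 169 146] [110 230 121] [110 244  45]
```

View pics/wrist0.png

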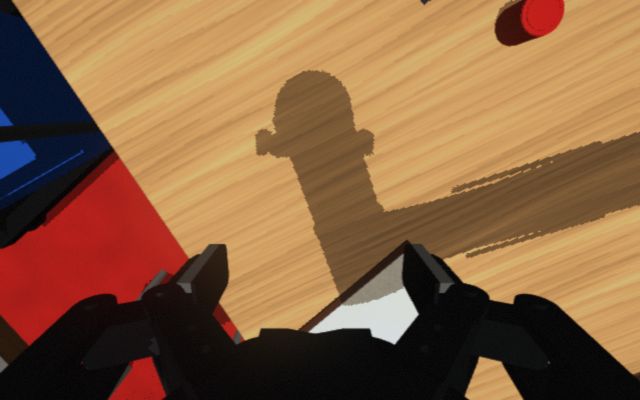

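The measurements fit the sizes given: the recesses are 84 × 70 mm apart and the case measures 240 × 80 mm. Estimates:
- **Crate:** centre (0.499, 0.286), yaw 16.7°.
- **Tins:** A (0.642, -0.272), B (0.638, -0.137).
- **Case:** (0.452, -0.002), yaw -6°.
- **Lid:** about (0.421, -0.279), yaw 23.7°.

The wrist view shows only bare table and the red look-alike at (543,15). I'm setting out for tin B and squaring the tool to the world on the way.

{"method": "servo_tool", "body": {"commands": [{"dx": 0.55, "dy": 0.375, "rz": -0.9}, {"dx": 0.55, "dy": 0.375, "rz": -0.9}, {"dx": 0.55, "dy": 0.375, "rz": -0.9}, {"dx": 0.55, "dy": 0.375, "rz": -0.9}, {"dx": 0.55, "dy": 0.375, "rz": -0.9}], "jaw": 62}}

```text
schema error: expected keys dx, dy, dz, rx, ry, rz
```

{"method": "servo_tool", "body": {"commands": [{"dx": 0.55, "dy": 0.375, "dz": 0, "rx": 0, "ry": 0, "rz": -0.9}, {"dx": 0.55, "dy": 0.375, "dz": 0, "rx": 0, "ry": 0, "rz": -0.9}, {"dx": 0.55, "dy": 0.375, "dz": 0, "rx": 0, "ry": 0, "rz": -0.9}, {"dx": 0.55, "dy": 0.375, "dz": 0, "rx": 0, "ry": 0, "rz": -0.9}, {"dx": 0.55, "dy": 0.375, "dz": 0, "rx": 0, "ry": 0, "rz": -0.9}], "jaw": 62}}

```text
time_s: 0.57
tool_pos: [0.3685, 0.3576, 0.2313]
eef_rot: [0.0, 1.0, 0.003, 0.0]
force: [0.8, 0.7, 0.2]
finger_gap: 0.0617
```

{"method": "servo_tool", "body": {"commands": [{"dx": 0.32, "dy": 0.585, "dz": 0, "rx": 0, "ry": 0, "rz": 0}, {"dx": 0.32, "dy": 0.585, "dz": 0, "rx": 0, "ry": 0, "rz": 0}, {"dx": 0.32, "dy": 0.585, "dz": 0, "rx": 0, "ry": 0, "rz": 0}, {"dx": 0.32, "dy": 0.585, "dz": 0, "rx": 0, "ry": 0, "rz": 0}, {"dx": 0.32, "dy": 0.585, "dz": 0, "rx": 0, "ry": 0, "rz": 0}]}}

```text
time_s: 0.98
tool_pos: [0.4647, 0.1821, 0.2314]
eef_rot: [-0.0, 1.0, 0.0, 0.0]
force: [1.1, 1.0, -0.1]
finger_gap: 0.0618
```

{"method": "servo_tool", "body": {"commands": [{"dx": 0.32, "dy": 0.585, "dz": 0, "rx": 0, "ry": 0, "rz": 0}, {"dx": 0.32, "dy": 0.585, "dz": 0, "rx": 0, "ry": 0, "rz": 0}, {"dx": 0.32, "dy": 0.585, "dz": 0, "rx": 0, "ry": 0, "rz": 0}, {"dx": 0.32, "dy": 0.585, "dz": 0, "rx": 0, "ry": 0, "rz": 0}, {"dx": 0.32, "dy": 0.585, "dz": 0, "rx": 0, "ry": 0, "rz": 0}]}}

```text
time_s: 1.4
tool_pos: [0.561, 0.0065, 0.231]
eef_rot: [0.0, 1.0, 0.0, -0.0]
force: [0.7, 1.3, 0.7]
finger_gap: 0.0616
```

{"method": "servo_tool", "body": {"commands": [{"dx": 0.24, "dy": 0.4, "dz": 0.1, "rx": 0, "ry": 0, "rz": 0}, {"dx": 0.24, "dy": 0.4, "dz": 0.1, "rx": 0, "ry": 0, "rz": 0}, {"dx": 0.24, "dy": 0.4, "dz": 0.1, "rx": 0, "ry": 0, "rz": 0}, {"dx": 0.24, "dy": 0.4, "dz": 0.1, "rx": 0, "ry": 0, "rz": 0}, {"dx": 0.24, "dy": 0.4, "dz": 0.1, "rx": 0, "ry": 0, "rz": 0}]}}

```text
time_s: 1.82
tool_pos: [0.6326, -0.1141, 0.1977]
eef_rot: [0.0, 1.0, -0.001, -0.003]
force: [-0.0, 0.8, 0.1]
finger_gap: 0.0618
```

```bash
cat > look.py <<'E'
from m import *
import sys
def tins(tag,z=.046):
    C=cam('wrist');im=optics.grab_frame('wrist');save(tag,im);np.savez(tag+'.npz',im=im,K=C[0],R=C[1],c=C[2])
    hsv=cv2.cvtColor(im,cv2.COLOR_RGB2HSV);S,V=hsv[...,1].astype(int),hsv[...,2].astype(int)
    for c in comps((S<60)&(V>110),None,300): 
        P=plane(C,c,z);x=circ(P)
        if 15<x[1]<32: print(cv2.boundingRect(c),x,rect(P))
    s=r.sense();print(np.round(s['tool_pos'],4),np.round(s['eef_rot'],4),np.round(s['force'],1),s['finger_gap'],s['time_s'])
if __name__=='__main__': tins(sys.argv[1],float(sys.argv[2]))
E
python3 look.py w1 .046
```

```text
(450, 155, 42, 40) (array([ 642.3, -271.4]), 21.1) (array([ 642.6, -271.5]), array([41.2, 40.2]), 89.8)
(319, 160, 40, 40) (array([ 638. , -138.2]), 20.8) (array([ 637.9, -138.1]), array([40.6, 39.9]), 0.0)
(158, 270, 43, 20) (array([529.2,  38.5]), 24.4) (array([524.1,  38.5]), array([48.1, 24. ]), 89.8)
[ 0.6323 -0.1125  0.1989] [ 1.0e-04  1.0e+00 -9.0e-04 -1.9e-03] [0.6 0.5 0.8] 0.06185539107098205 1.8667
```

View pics/w1.png

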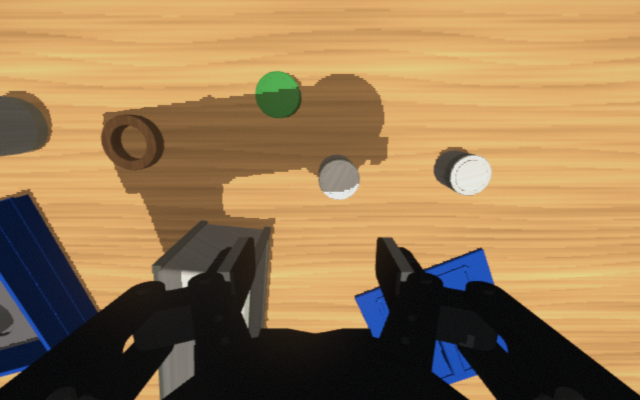

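The wrist view shows tin B at (339,179) and tin A at (469,174), both within 1.5 mm of the first estimate. I'm going down on tin B.

{"method": "servo_tool", "body": {"commands": [{"dx": 0.019, "dy": 0.085, "dz": 0.1, "rx": 0, "ry": 0, "rz": 0}, {"dx": 0.019, "dy": 0.085, "dz": 0.22, "rx": 0, "ry": 0, "rz": 0}, {"dx": 0.019, "dy": 0.085, "dz": 0.34, "rx": 0, "ry": 0, "rz": 0}, {"dx": 0.019, "dy": 0.085, "dz": 0.45, "rx": 0, "ry": 0, "rz": 0}, {"dx": 0.019, "dy": 0.085, "dz": 0.54, "rx": 0, "ry": 0, "rz": 0}]}}

```text
time_s: 2.28
tool_pos: [0.6371, -0.1351, 0.0368]
eef_rot: [-0.0, 1.0, 0.001, -0.001]
force: [0.3, 0.3, 0.6]
finger_gap: 0.0626
```

{"method": "servo_tool", "body": {"commands": [{"dx": 0, "dy": 0, "dz": 0.04, "rx": 0, "ry": 0, "rz": 0}, {"dx": 0, "dy": 0, "dz": 0.075, "rx": 0, "ry": 0, "rz": 0}, {"dx": 0, "dy": 0, "dz": 0.075, "rx": 0, "ry": 0, "rz": 0}, {"dx": 0, "dy": 0, "dz": 0.075, "rx": 0, "ry": 0, "rz": 0}]}}

```text
time_s: 2.62
tool_pos: [0.639, -0.1359, 0.0184]
eef_rot: [0.0, 1.0, 0.001, 0.001]
force: [0.9, 0.5, 0.8]
finger_gap: 0.062
```

{"method": "servo_tool", "body": {"commands": [{"dx": 0, "dy": 0, "dz": 0, "rx": 0, "ry": 0, "rz": 0}, {"dx": 0, "dy": 0, "dz": 0, "rx": 0, "ry": 0, "rz": 0}, {"dx": 0, "dy": 0, "dz": 0, "rx": 0, "ry": 0, "rz": 0}, {"dx": 0, "dy": 0, "dz": 0, "rx": 0, "ry": 0, "rz": 0}, {"dx": 0, "dy": 0, "dz": 0, "rx": 0, "ry": 0, "rz": 0}], "jaw": 30, "newtons": 30}}

```text
time_s: 3.03
tool_pos: [0.6397, -0.1363, 0.0195]
eef_rot: [0.0, 1.0, 0.001, 0.002]
force: [-0.4, 1.1, 6.1]
finger_gap: 0.0414
```

{"method": "servo_tool", "body": {"commands": [{"dx": 0, "dy": 0, "dz": -0.06, "rx": 0, "ry": 0, "rz": 0}, {"dx": 0, "dy": 0, "dz": -0.15, "rx": 0, "ry": 0, "rz": 0}, {"dx": 0, "dy": 0, "dz": -0.25, "rx": 0, "ry": 0, "rz": 0}, {"dx": 0, "dy": 0, "dz": -0.35, "rx": 0, "ry": 0, "rz": 0}, {"dx": 0, "dy": 0, "dz": -0.44, "rx": 0, "ry": 0, "rz": 0}]}}

```text
time_s: 3.45
tool_pos: [0.6382, -0.1362, 0.1511]
eef_rot: [0.0, 1.0, 0.001, 0.001]
force: [0.7, -0.6, -0.5]
finger_gap: 0.0411
```

{"method": "servo_tool", "body": {"commands": [{"dx": -0.015, "dy": -0.06, "dz": 0, "rx": 0, "ry": 0, "rz": 0}, {"dx": -0.04, "dy": -0.17, "dz": 0, "rx": 0, "ry": 0, "rz": 0}, {"dx": -0.07, "dy": -0.3, "dz": 0, "rx": 0, "ry": 0, "rz": 0}, {"dx": -0.1, "dy": -0.43, "dz": 0, "rx": 0, "ry": 0, "rz": 0}, {"dx": -0.13, "dy": -0.56, "dz": 0, "rx": 0, "ry": 0, "rz": 0}]}}

```text
time_s: 3.87
tool_pos: [0.5982, 0.0332, 0.149]
eef_rot: [-0.0, 1.0, 0.0, 0.0]
force: [0.8, 0.3, -1.3]
finger_gap: 0.0409
```

{"method": "servo_tool", "body": {"commands": [{"dx": -0.03, "dy": -0.13, "dz": 0, "rx": 0, "ry": 0, "rz": -0.1}, {"dx": -0.06, "dy": -0.26, "dz": 0, "rx": 0, "ry": 0, "rz": -0.25}, {"dx": -0.09, "dy": -0.39, "dz": 0, "rx": 0, "ry": 0, "rz": -0.4}, {"dx": -0.12, "dy": -0.49, "dz": 0, "rx": 0, "ry": 0, "rz": -0.5}, {"dx": -0.135, "dy": -0.55, "dz": 0, "rx": 0, "ry": 0, "rz": -0.557}]}}

```text
time_s: 4.28
tool_pos: [0.557, 0.1999, 0.149]
eef_rot: [-0.001, 0.989, 0.149, 0.0]
force: [0.3, 0.1, -1.0]
finger_gap: 0.0413
```

```bash
python3 - <<'E'
from m import *
C=cam('wrist');im=optics.grab_frame('wrist');save('w2',im);np.savez('w2.npz',im=im,K=C[0],R=C[1],c=C[2])
s=r.sense();print(np.round(s['tool_pos'],4),np.round(s['eef_rot'],4),np.round(s['force'],1),s['finger_gap'],s['time_s'])
hsv=cv2.cvtColor(im,cv2.COLOR_RGB2HSV);H,S,V=[hsv[...,i].astype(int) for i in range(3)]
print('expected px',[proj(C,(x,y,.01)).round() for x,y in((.5489,.2645),(.4685,.2404))])
for c in comps((S>100)&(H<22)&(V>40),None,200):
    P=plane(C,c,.01);x=circ(P)
    if 10<x[1]<40: print(cv2.boundingRect(c),x,rect(P))
E
```

```text
[0.5567 0.2016 0.1489] [-8.000e-04  9.887e-01  1.496e-01  1.000e-04] [-0.2  0.7 -0.9] 0.040890470599592076 4.3333
expected px [array([249., 177.]), array([254., 256.])]
(226, 154, 49, 48) (array([548.8, 264. ]), 23.9) (array([548.5, 263.9]), array([46.5, 47.1]), 17.1)
(0, 155, 78, 30) (array([495.5, 460.7]), 36.5) (array([495.3, 460.6]), array([11.2, 72.6]), 0.5)
(252, 0, 58, 19) (array([700.4, 274.5]), 24.0) (array([697. , 273.4]), array([13.3, 47.6]), 17.1)
(232, 235, 29, 30) (array([472.9, 249.3]), 21.2) (array([475.6, 254.3]), array([16. , 42.3]), 61.5)
```

View pics/w2.png

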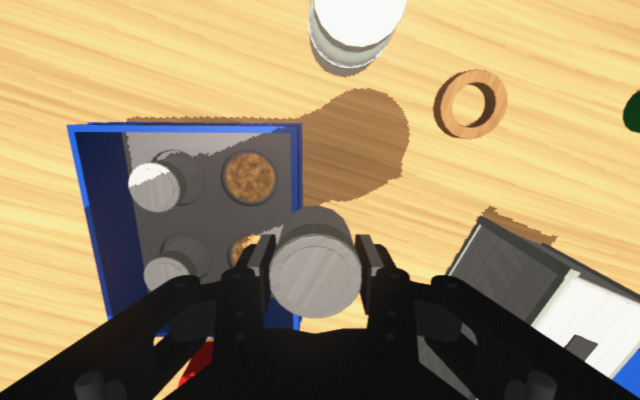

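The recess centre at pixel (249,178) is confirmed at (0.549, 0.264), and tin B is upright in the jaws at about (316,275). I'm moving over the recess and down.

{"method": "servo_tool", "body": {"commands": [{"dx": 0.02, "dy": -0.08, "dz": 0, "rx": 0, "ry": 0, "rz": 0}, {"dx": 0.036, "dy": -0.16, "dz": 0, "rx": 0, "ry": 0, "rz": 0}, {"dx": 0.036, "dy": -0.206, "dz": 0, "rx": 0, "ry": 0, "rz": 0}, {"dx": 0.036, "dy": -0.206, "dz": 0, "rx": 0, "ry": 0, "rz": 0}, {"dx": 0.036, "dy": -0.206, "dz": 0, "rx": 0, "ry": 0, "rz": 0}]}}

```text
time_s: 4.75
tool_pos: [0.5504, 0.2592, 0.1487]
eef_rot: [0.0, 0.989, 0.146, -0.0]
force: [0.5, -0.8, -1.2]
finger_gap: 0.0411
```

```bash
python3 - <<'E'
from m import *
C=cam('wrist');im=optics.grab_frame('wrist');save('w3',im)
s=r.sense();print(np.round(s['tool_pos'],4),np.round(s['eef_rot'],4),np.round(s['force'],1),s['finger_gap'],s['time_s'])
hsv=cv2.cvtColor(im,cv2.COLOR_RGB2HSV);H,S,V=[hsv[...,i].astype(int) for i in range(3)]
z=s['tool_pos'][2]+.0265
for c in comps((S<60)&(V>110),(262,215,370,325),200): P=plane(C,c,z);print(cv2.boundingRect(c),circ(P),rect(P))
E
```

```text
[0.5507 0.2586 0.1488] [ 1.000e-04  9.893e-01  1.460e-01 -1.000e-04] [-0.8 -0.5 -0.7] 0.041146025260130316 4.8
(269, 234, 92, 84) (array([549.3, 260.2]), 21.4) (array([550.3, 259.7]), array([40.7, 39.6]), 19.1)
```

{"method": "servo_tool", "body": {"commands": [{"dx": 0, "dy": -0.014, "dz": 0.08, "rx": 0, "ry": 0, "rz": 0}, {"dx": 0, "dy": -0.014, "dz": 0.17, "rx": 0, "ry": 0, "rz": 0}, {"dx": 0, "dy": -0.014, "dz": 0.25, "rx": 0, "ry": 0, "rz": 0}, {"dx": 0, "dy": -0.014, "dz": 0.32, "rx": 0, "ry": 0, "rz": 0}, {"dx": 0, "dy": -0.014, "dz": 0.36, "rx": 0, "ry": 0, "rz": 0}]}}

```text
time_s: 5.22
tool_pos: [0.5485, 0.2612, 0.0379]
eef_rot: [0.001, 0.989, 0.145, -0.002]
force: [-0.1, 1.0, -0.8]
finger_gap: 0.0412
```

{"method": "servo_tool", "body": {"commands": [{"dx": 0, "dy": 0, "dz": 0.01, "rx": 0, "ry": 0, "rz": 0}, {"dx": 0, "dy": 0, "dz": 0.02, "rx": 0, "ry": 0, "rz": 0}, {"dx": 0, "dy": 0, "dz": 0.03, "rx": 0, "ry": 0, "rz": 0}, {"dx": 0, "dy": 0, "dz": 0.038, "rx": 0, "ry": 0, "rz": 0}, {"dx": 0, "dy": 0, "dz": 0.038, "rx": 0, "ry": 0, "rz": 0}]}}

```text
time_s: 5.63
tool_pos: [0.5498, 0.2632, 0.03]
eef_rot: [-0.0, 0.989, 0.146, 0.0]
force: [-0.1, -0.1, -0.6]
finger_gap: 0.0417
```

{"method": "servo_tool", "body": {"commands": [{"dx": 0, "dy": 0, "dz": 0.005, "rx": 0, "ry": 0, "rz": 0}, {"dx": 0, "dy": 0, "dz": 0.005, "rx": 0, "ry": 0, "rz": 0}, {"dx": 0, "dy": 0, "dz": 0.005, "rx": 0, "ry": 0, "rz": 0}]}}

```text
time_s: 5.88
tool_pos: [0.55, 0.2634, 0.0295]
eef_rot: [-0.0, 0.989, 0.146, 0.001]
force: [-2.6, -0.3, 6.6]
finger_gap: 0.0411
```

Force of 6.6 N: the tin is on the floor. Releasing with a limited opening, then straight up.

{"method": "servo_tool", "body": {"commands": [{"dx": 0, "dy": 0, "dz": 0, "rx": 0, "ry": 0, "rz": 0}, {"dx": 0, "dy": 0, "dz": 0, "rx": 0, "ry": 0, "rz": 0}, {"dx": 0, "dy": 0, "dz": 0, "rx": 0, "ry": 0, "rz": 0}, {"dx": 0, "dy": 0, "dz": 0, "rx": 0, "ry": 0, "rz": 0}], "jaw": 54}}

```text
time_s: 6.22
tool_pos: [0.5494, 0.263, 0.0276]
eef_rot: [0.0, 0.989, 0.146, -0.0]
force: [0.5, -0.8, 0.1]
finger_gap: 0.0536
```

{"method": "servo_tool", "body": {"commands": [{"dx": 0, "dy": 0, "dz": -0.06, "rx": 0, "ry": 0, "rz": 0}, {"dx": 0, "dy": 0, "dz": -0.15, "rx": 0, "ry": 0, "rz": 0}, {"dx": 0, "dy": 0, "dz": -0.27, "rx": 0, "ry": 0, "rz": 0}, {"dx": 0, "dy": 0, "dz": -0.4, "rx": 0, "ry": 0, "rz": 0}, {"dx": 0, "dy": 0, "dz": -0.5, "rx": 0, "ry": 0, "rz": 0}]}}

```text
time_s: 6.63
tool_pos: [0.5499, 0.263, 0.1811]
eef_rot: [-0.0, 0.989, 0.146, 0.001]
force: [0.8, 0.3, 0.2]
finger_gap: 0.054
```

```bash
python3 look.py w4 .056
```

```text
(217, 171, 45, 43) (array([529.3, 331.1]), 20.8) (array([529.5, 331.3]), array([40.5, 41.3]), 16.8)
(207, 146, 46, 20) (array([560.9, 346.7]), 21.9) (array([560.6, 347. ]), array([17.1, 41. ]), 16.8)
[0.5521 0.2637 0.1882] [-0.0016  0.9893  0.1461  0.0057] [-0.2 -0.1  7.1] 0.05398544751221348 6.6833
```

View pics/w4.png

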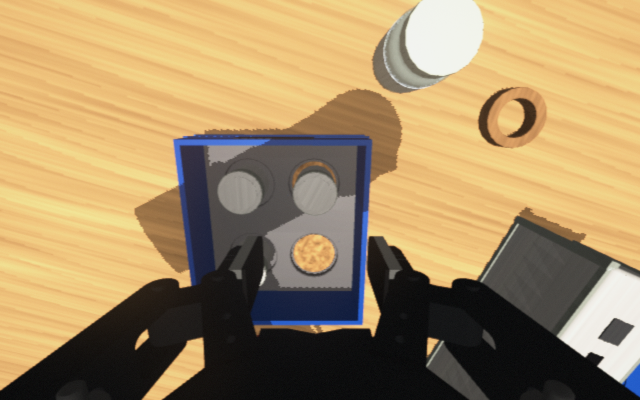

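```bash
python3 -c "
from h import *
s=r.sense();print({k:np.round(v,3).tolist() for k,v in s.items()})"
```

```text
{'time_s': 6.683, 'qpos': [0.775, 0.06, 0.026, 0.004, -1.526, 1.089], 'joint_vel': [-0.001, -0.014, -0.04, 0.013, 0.123, -0.002], 'tau': [0.907, -20.353, 19.302, 2.751, -0.099, -0.0], 'tool_pos': [0.552, 0.264, 0.188], 'eef_rot': [-0.002, 0.989, 0.146, 0.006], 'force': [-0.157, -0.13, 7.087], 'moment': [-0.13, -0.097, -0.033], 'finger_gap': 0.054}
```

Tin B stands in the upper right recess, with its top at (315,192). The last empty recess is at (314,254), and the packed tins have not moved. Next I check B's position in numbers and head for tin A.

```bash
python3 - <<'E'
from m import *
im,C=load('w4');print(ray(C,(315,192),.056).round(4),ray(C,(239.5,192.5),.056).round(4),ray(C,(314,254.5),.01).round(4))
E
```

```text
[0.5503 0.2633 0.056 ] [0.5295 0.3309 0.056 ] [0.4671 0.2394 0.01  ]
```

{"method": "servo_tool", "body": {"commands": [{"dx": 0, "dy": 0, "dz": 0, "rx": 0, "ry": 0, "rz": 0.2}, {"dx": 0, "dy": 0, "dz": 0, "rx": 0, "ry": 0, "rz": 0.4}, {"dx": 0, "dy": 0, "dz": 0, "rx": 0, "ry": 0, "rz": 0.56}, {"dx": 0, "dy": 0, "dz": 0, "rx": 0, "ry": 0, "rz": 0.56}], "jaw": 62}}

```text
time_s: 7.02
tool_pos: [0.5494, 0.2631, 0.1774]
eef_rot: [0.0, 1.0, -0.002, -0.0]
force: [-0.7, 0.7, 0.5]
finger_gap: 0.0621
```

{"method": "servo_tool", "body": {"commands": [{"dx": 0.114, "dy": 0.657, "dz": 0, "rx": 0, "ry": 0, "rz": 0}, {"dx": 0.114, "dy": 0.657, "dz": 0, "rx": 0, "ry": 0, "rz": 0}, {"dx": 0.114, "dy": 0.657, "dz": 0, "rx": 0, "ry": 0, "rz": 0}, {"dx": 0.114, "dy": 0.657, "dz": 0, "rx": 0, "ry": 0, "rz": 0}, {"dx": 0.114, "dy": 0.657, "dz": 0, "rx": 0, "ry": 0, "rz": 0}]}}

```text
time_s: 7.43
tool_pos: [0.5837, 0.0634, 0.1778]
eef_rot: [0.0, 1.0, 0.001, 0.0]
force: [-0.4, 0.3, 0.5]
finger_gap: 0.0619
```

{"method": "servo_tool", "body": {"commands": [{"dx": 0.114, "dy": 0.657, "dz": 0, "rx": 0, "ry": 0, "rz": 0}, {"dx": 0.114, "dy": 0.657, "dz": 0, "rx": 0, "ry": 0, "rz": 0}, {"dx": 0.114, "dy": 0.657, "dz": 0, "rx": 0, "ry": 0, "rz": 0}, {"dx": 0.114, "dy": 0.657, "dz": 0, "rx": 0, "ry": 0, "rz": 0}, {"dx": 0.114, "dy": 0.657, "dz": 0, "rx": 0, "ry": 0, "rz": 0}]}}

```text
time_s: 7.85
tool_pos: [0.6177, -0.134, 0.1776]
eef_rot: [0.0, 1.0, 0.001, -0.0]
force: [1.0, 1.3, 0.6]
finger_gap: 0.0622
```

{"method": "servo_tool", "body": {"commands": [{"dx": 0.08, "dy": 0.467, "dz": 0, "rx": 0, "ry": 0, "rz": 0}, {"dx": 0.08, "dy": 0.467, "dz": 0, "rx": 0, "ry": 0, "rz": 0}, {"dx": 0.08, "dy": 0.467, "dz": 0, "rx": 0, "ry": 0, "rz": 0}, {"dx": 0.08, "dy": 0.467, "dz": 0, "rx": 0, "ry": 0, "rz": 0}, {"dx": 0.08, "dy": 0.467, "dz": 0, "rx": 0, "ry": 0, "rz": 0}]}}

```text
time_s: 8.27
tool_pos: [0.6411, -0.2755, 0.1761]
eef_rot: [0.0, 1.0, -0.001, -0.001]
force: [-0.0, 0.7, 0.4]
finger_gap: 0.0622
```

```bash
python3 look.py w5 .046; python3 - <<'E'
from m import *
im,C=load('w5')
hsv=cv2.cvtColor(im,cv2.COLOR_RGB2HSV);H,S,V=[hsv[...,i].astype(int) for i in range(3)]
b=(H>100)&(H<130)&(S>120)
for c in comps(b,None,300): print('blue',cv2.boundingRect(c),rect(plane(C,c,.006)))
E
```

```text
(292, 168, 43, 42) (array([ 642.5, -273.2]), 20.9) (array([ 642.8, -273.4]), array([40.1, 40.1]), 89.9)
[ 0.6413 -0.2735  0.1763] [-1.e-04  1.e+00 -4.e-04 -1.e-03] [ 0.5  0.5 -0.4] 0.06194817889110695 8.3167
blue (241, 265, 144, 74) (array([ 460.6, -271.5]), array([109.3, 161.3]), 23.6)
```

{"method": "servo_tool", "body": {"commands": [{"dx": 0.004, "dy": 0, "dz": 0.1, "rx": 0, "ry": 0, "rz": 0}, {"dx": 0.004, "dy": 0, "dz": 0.22, "rx": 0, "ry": 0, "rz": 0}, {"dx": 0.004, "dy": 0, "dz": 0.34, "rx": 0, "ry": 0, "rz": 0}, {"dx": 0.004, "dy": 0, "dz": 0.44, "rx": 0, "ry": 0, "rz": 0}, {"dx": 0.004, "dy": 0, "dz": 0.5, "rx": 0, "ry": 0, "rz": 0}]}}

```text
time_s: 8.73
tool_pos: [0.6411, -0.2693, 0.023]
eef_rot: [-0.001, 1.0, 0.001, -0.003]
force: [0.4, 0.5, -1.0]
finger_gap: 0.0617
```

{"method": "servo_tool", "body": {"commands": [{"dx": 0, "dy": 0, "dz": 0.025, "rx": 0, "ry": 0, "rz": 0}, {"dx": 0, "dy": 0, "dz": 0.025, "rx": 0, "ry": 0, "rz": 0}, {"dx": 0, "dy": 0, "dz": 0.025, "rx": 0, "ry": 0, "rz": 0}]}}

```text
time_s: 8.98
tool_pos: [0.6437, -0.271, 0.0217]
eef_rot: [0.0, 1.0, 0.001, 0.001]
force: [-0.3, -1.3, 0.4]
finger_gap: 0.0621
```

{"method": "servo_tool", "body": {"commands": [{"dx": 0, "dy": 0, "dz": 0, "rx": 0, "ry": 0, "rz": 0}, {"dx": 0, "dy": 0, "dz": 0, "rx": 0, "ry": 0, "rz": 0}, {"dx": 0, "dy": 0, "dz": 0, "rx": 0, "ry": 0, "rz": 0}, {"dx": 0, "dy": 0, "dz": 0, "rx": 0, "ry": 0, "rz": 0}, {"dx": 0, "dy": 0, "dz": 0, "rx": 0, "ry": 0, "rz": 0}], "jaw": 30, "newtons": 30}}

```text
time_s: 9.4
tool_pos: [0.6445, -0.2716, 0.0233]
eef_rot: [0.001, 1.0, 0.0, 0.002]
force: [-0.7, 1.3, 5.9]
finger_gap: 0.041
```

This grip is a little high on the tin, so I'm opening, going 5 mm lower and regripping.

{"method": "servo_tool", "body": {"commands": [{"dx": 0, "dy": 0, "dz": 0, "rx": 0, "ry": 0, "rz": 0}, {"dx": 0, "dy": 0, "dz": 0, "rx": 0, "ry": 0, "rz": 0}, {"dx": 0, "dy": 0, "dz": 0.018, "rx": 0, "ry": 0, "rz": 0}, {"dx": 0, "dy": 0, "dz": 0.018, "rx": 0, "ry": 0, "rz": 0}, {"dx": 0, "dy": 0, "dz": 0.018, "rx": 0, "ry": 0, "rz": 0}], "jaw": 58}}

```text
time_s: 9.82
tool_pos: [0.6424, -0.2712, 0.0139]
eef_rot: [-0.0, 1.0, -0.0, -0.001]
force: [0.8, -0.4, -0.1]
finger_gap: 0.0577
```

{"method": "servo_tool", "body": {"commands": [{"dx": 0, "dy": 0, "dz": 0, "rx": 0, "ry": 0, "rz": 0}, {"dx": 0, "dy": 0, "dz": 0, "rx": 0, "ry": 0, "rz": 0}, {"dx": 0, "dy": 0, "dz": 0, "rx": 0, "ry": 0, "rz": 0}, {"dx": 0, "dy": 0, "dz": 0, "rx": 0, "ry": 0, "rz": 0}, {"dx": 0, "dy": 0, "dz": 0, "rx": 0, "ry": 0, "rz": 0}], "jaw": 30}}

```text
time_s: 10.23
tool_pos: [0.643, -0.2712, 0.0149]
eef_rot: [-0.0, 1.0, -0.0, -0.0]
force: [-0.4, -0.2, -0.3]
finger_gap: 0.0409
```

{"method": "servo_tool", "body": {"commands": [{"dx": 0, "dy": 0, "dz": -0.06, "rx": 0, "ry": 0, "rz": 0}, {"dx": 0, "dy": 0, "dz": -0.15, "rx": 0, "ry": 0, "rz": 0}, {"dx": 0, "dy": 0, "dz": -0.27, "rx": 0, "ry": 0, "rz": 0}, {"dx": 0, "dy": 0, "dz": -0.39, "rx": 0, "ry": 0, "rz": 0}, {"dx": 0, "dy": 0, "dz": -0.5, "rx": 0, "ry": 0, "rz": 0}]}}

```text
time_s: 10.65
tool_pos: [0.6428, -0.2713, 0.1671]
eef_rot: [0.0, 1.0, -0.0, 0.0]
force: [1.4, -1.6, -0.7]
finger_gap: 0.0412
```

{"method": "servo_tool", "body": {"commands": [{"dx": -0.02, "dy": -0.07, "dz": 0, "rx": 0, "ry": 0, "rz": 0}, {"dx": -0.06, "dy": -0.19, "dz": 0, "rx": 0, "ry": 0, "rz": 0}, {"dx": -0.11, "dy": -0.32, "dz": 0, "rx": 0, "ry": 0, "rz": 0}, {"dx": -0.155, "dy": -0.45, "dz": 0, "rx": 0, "ry": 0, "rz": 0}, {"dx": -0.2, "dy": -0.58, "dz": 0, "rx": 0, "ry": 0, "rz": 0}]}}

```text
time_s: 11.07
tool_pos: [0.582, -0.0959, 0.1647]
eef_rot: [-0.0, 1.0, -0.0, -0.0]
force: [1.0, 0.7, -1.6]
finger_gap: 0.0415
```

{"method": "servo_tool", "body": {"commands": [{"dx": -0.044, "dy": -0.13, "dz": 0, "rx": 0, "ry": 0, "rz": 0}, {"dx": -0.088, "dy": -0.26, "dz": 0, "rx": 0, "ry": 0, "rz": 0}, {"dx": -0.13, "dy": -0.39, "dz": 0, "rx": 0, "ry": 0, "rz": 0}, {"dx": -0.175, "dy": -0.52, "dz": 0, "rx": 0, "ry": 0, "rz": 0}, {"dx": -0.216, "dy": -0.64, "dz": 0, "rx": 0, "ry": 0, "rz": 0}]}}

```text
time_s: 11.48
tool_pos: [0.5171, 0.0966, 0.1651]
eef_rot: [-0.0, 1.0, 0.0, 0.0]
force: [1.3, 0.3, 0.3]
finger_gap: 0.0413
```

{"method": "servo_tool", "body": {"commands": [{"dx": -0.04, "dy": -0.12, "dz": 0, "rx": 0, "ry": 0, "rz": -0.15}, {"dx": -0.08, "dy": -0.24, "dz": 0, "rx": 0, "ry": 0, "rz": -0.3}, {"dx": -0.12, "dy": -0.36, "dz": 0, "rx": 0, "ry": 0, "rz": -0.45}, {"dx": -0.15, "dy": -0.44, "dz": 0, "rx": 0, "ry": 0, "rz": -0.557}, {"dx": -0.15, "dy": -0.44, "dz": 0, "rx": 0, "ry": 0, "rz": -0.557}]}}

```text
time_s: 11.9
tool_pos: [0.4716, 0.2305, 0.1647]
eef_rot: [-0.0, 0.989, 0.149, -0.0]
force: [-0.0, -0.6, -0.7]
finger_gap: 0.0412
```

```bash
python3 - <<'E'
from m import *
C=cam('wrist');im=optics.grab_frame('wrist');save('w6',im);np.savez('w6.npz',im=im,K=C[0],R=C[1],c=C[2])
s=r.sense();print(np.round(s['tool_pos'],4),np.round(s['eef_rot'],4),np.round(s['force'],1),s['finger_gap'],s['time_s'])
hsv=cv2.cvtColor(im,cv2.COLOR_RGB2HSV);H,S,V=[hsv[...,i].astype(int) for i in range(3)]
z=s['tool_pos'][2]+.0315
for c in comps((S<60)&(V>90),(262,200,370,325),200): P=plane(C,c,z);print(cv2.boundingRect(c),circ(P),rect(P))
for c in comps((S>100)&(H<22)&(V>40),None,200):
    P=plane(C,c,.01);x=circ(P)
    if 10<x[1]<30: print('cork',cv2.boundingRect(c),x,rect(P))
E
```

```text
[0.4722 0.2288 0.1648] [-1.000e-04  9.891e-01  1.473e-01 -2.000e-04] [-0.3 -0.1 -0.7] 0.041206148585771055 11.95
(267, 236, 97, 87) (array([472.7, 231.1]), 20.5) (array([472.7, 231.2]), array([40.4, 40. ]), 17.1)
(323, 200, 28, 38) (array([501.9, 229.8]), 8.7) (array([501.4, 231.2]), array([15.8, 10.4]), 20.4)
cork (283, 163, 46, 45) (array([468.2, 240.2]), 23.8) (array([468.2, 240.1]), array([46.6, 46.7]), 17.1)
cork (152, 321, 19, 25) (array([242.8, 355.1]), 20.2) (array([242.3, 354. ]), array([12.8, 39.5]), 62.5)
```

The recess is at (0.468, 0.240) and the held tin at (0.473, 0.231). I'm correcting by about 10 mm and lowering.

{"method": "servo_tool", "body": {"commands": [{"dx": -0.005, "dy": -0.034, "dz": 0.05, "rx": 0, "ry": 0, "rz": 0}, {"dx": -0.005, "dy": -0.034, "dz": 0.15, "rx": 0, "ry": 0, "rz": 0}, {"dx": -0.005, "dy": -0.034, "dz": 0.26, "rx": 0, "ry": 0, "rz": 0}, {"dx": -0.005, "dy": -0.034, "dz": 0.36, "rx": 0, "ry": 0, "rz": 0}, {"dx": -0.005, "dy": -0.034, "dz": 0.43, "rx": 0, "ry": 0, "rz": 0}]}}

```text
time_s: 12.37
tool_pos: [0.4679, 0.2345, 0.0328]
eef_rot: [0.001, 0.99, 0.144, -0.002]
force: [-0.9, 1.0, -1.4]
finger_gap: 0.0414
```

{"method": "servo_tool", "body": {"commands": [{"dx": 0, "dy": 0, "dz": 0.01, "rx": 0, "ry": 0, "rz": 0}, {"dx": 0, "dy": 0, "dz": 0.02, "rx": 0, "ry": 0, "rz": 0}, {"dx": 0, "dy": 0, "dz": 0.03, "rx": 0, "ry": 0, "rz": 0}, {"dx": 0, "dy": 0, "dz": 0.034, "rx": 0, "ry": 0, "rz": 0}, {"dx": 0, "dy": 0, "dz": 0.034, "rx": 0, "ry": 0, "rz": 0}]}}

```text
time_s: 12.78
tool_pos: [0.4698, 0.2363, 0.0274]
eef_rot: [-0.0, 0.989, 0.145, 0.001]
force: [0.3, -1.6, -0.6]
finger_gap: 0.0411
```

{"method": "servo_tool", "body": {"commands": [{"dx": -0.004, "dy": -0.005, "dz": 0.005, "rx": 0, "ry": 0, "rz": 0}, {"dx": -0.004, "dy": -0.005, "dz": 0.008, "rx": 0, "ry": 0, "rz": 0}, {"dx": -0.004, "dy": -0.005, "dz": 0.008, "rx": 0, "ry": 0, "rz": 0}]}}

```text
time_s: 13.03
tool_pos: [0.4684, 0.2378, 0.0259]
eef_rot: [-0.0, 0.989, 0.146, 0.002]
force: [-2.1, -0.1, 8.2]
finger_gap: 0.0415
```

The tin is on the floor (8 N). Releasing and going up.

{"method": "servo_tool", "body": {"commands": [{"dx": 0, "dy": 0, "dz": 0, "rx": 0, "ry": 0, "rz": 0}, {"dx": 0, "dy": 0, "dz": 0, "rx": 0, "ry": 0, "rz": 0}, {"dx": 0, "dy": 0, "dz": 0, "rx": 0, "ry": 0, "rz": 0}, {"dx": 0, "dy": 0, "dz": 0, "rx": 0, "ry": 0, "rz": 0}], "jaw": 54}}

```text
time_s: 13.37
tool_pos: [0.4683, 0.2408, 0.026]
eef_rot: [-0.003, 0.989, 0.146, 0.002]
force: [-3.5, 8.8, 5.3]
finger_gap: 0.0538
```

{"method": "servo_tool", "body": {"commands": [{"dx": 0, "dy": 0, "dz": -0.06, "rx": 0, "ry": 0, "rz": 0}, {"dx": 0, "dy": 0, "dz": -0.15, "rx": 0, "ry": 0, "rz": 0}, {"dx": 0, "dy": 0, "dz": -0.27, "rx": 0, "ry": 0, "rz": 0}, {"dx": 0, "dy": 0, "dz": -0.4, "rx": 0, "ry": 0, "rz": 0}, {"dx": 0, "dy": 0, "dz": -0.52, "rx": 0, "ry": 0, "rz": 0}]}}

```text
time_s: 13.78
tool_pos: [0.4672, 0.2371, 0.1821]
eef_rot: [-0.0, 0.989, 0.145, 0.001]
force: [1.3, 1.2, -0.1]
finger_gap: 0.0539
```

{"method": "servo_tool", "body": {"commands": [{"dx": -0.05, "dy": 0.1, "dz": -0.13, "rx": 0, "ry": 0, "rz": 0}, {"dx": -0.1, "dy": 0.2, "dz": -0.2, "rx": 0, "ry": 0, "rz": 0}, {"dx": -0.1, "dy": 0.2, "dz": -0.2, "rx": 0, "ry": 0, "rz": 0}, {"dx": -0.1, "dy": 0.2, "dz": -0.2, "rx": 0, "ry": 0, "rz": 0}]}}

```text
time_s: 14.12
tool_pos: [0.4565, 0.1702, 0.2432]
eef_rot: [-0.002, 0.99, 0.144, 0.003]
force: [0.1, 0.7, -0.6]
finger_gap: 0.054
```

```bash
python3 look.py w7 .056
```

```text
[0.456  0.171  0.2408] [-0.0011  0.9895  0.1447  0.0013] [-0.1 -0.2 -0.6] 0.05377943884962618 14.1667
```

View pics/w7.png

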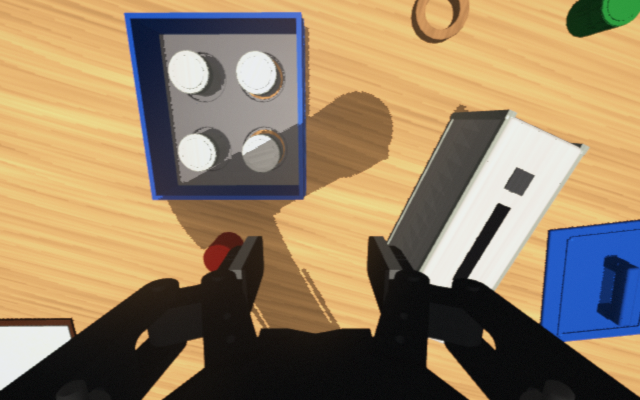

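All four recesses are filled, with tin tops at about (188,72), (257,72), (198,153) and (262,150). There was a brief 9 N sideways force on opening, so I'm checking the positions in numbers and measuring the lid from the scene camera.

```bash
python3 - <<'E'
from m import *
def circles(im,C,boxes,z,r0):
    g=cv2.cvtColor(im,cv2.COLOR_RGB2GRAY)
    for b in boxes:
        k=g[b[1]:b[3],b[0]:b[2]];h=cv2.HoughCircles(k,cv2.HOUGH_GRADIENT,1,50,param1=80,param2=8,minRadius=r0-3,maxRadius=r0+3)
        if h is not None: u=h[0][0]+[b[0],b[1],0];print(u.round(1),ray(C,u[:2],z).round(4))
im,C=load('w7')
circles(im,C,[(160,45,215,100),(230,45,290,105),(170,125,225,178),(235,122,292,178)],.056,21)
C=cam('scene');im=optics.grab_frame('scene');save('scene1',im)
hsv=cv2.cvtColor(im,cv2.COLOR_RGB2HSV);H,S,V=[hsv[...,i].astype(int) for i in range(3)]
w=(S<60)&(V>110)
for c in comps(w,(375,250,460,340),100): print(cv2.boundingRect(c),circ(plane(C,c,.056)),rect(plane(C,c,.056)))
b=(H>100)&(H<130)&(S>120)
c=comps(b,(230,70,340,155))[0];a=cv2.approxPolyDP(cv2.convexHull(c),5,True).reshape(-1,2);print(a.tolist(),plane(C,a,.006).round(4).tolist())
E
```

```text
[184.5  73.5  23.4] [0.5257 0.3334 0.056 ]
[253.5  72.5  22.3] [0.5472 0.2646 0.056 ]
[195.5 152.5  19. ] [0.448  0.3074 0.056 ]
[260.5 153.5  18.4] [0.4677 0.2376 0.056 ]
(414, 308, 24, 24) (array([528.6, 331.8]), 21.8) (array([528.3, 332. ]), array([41.5, 42.7]), 52.4)
(381, 286, 23, 23) (array([548.4, 263.3]), 21.9) (array([548.3, 263.7]), array([42.5, 41.6]), 48.2)
(435, 273, 23, 22) (array([448.7, 307.9]), 21.5) (array([449.1, 307.6]), array([41.1, 41.3]), 70.6)
[[277, 81], [329, 101], [295, 149], [240, 124]] [[0.37229999899864197, -0.39239999651908875], [0.3034000098705292, -0.24320000410079956], [0.47099998593330383, -0.16660000383853912], [0.5372999906539917, -0.320499986410141]]
```

Tin A is at (0.468, 0.238) and tin B at (0.548, 0.264). Both are within about 3 mm of their recesses, and the packed tins have not moved. Next is the lid.

{"method": "servo_tool", "body": {"commands": [{"dx": -0.18, "dy": 0.469, "dz": 0, "rx": 0, "ry": 0, "rz": 0}, {"dx": -0.18, "dy": 0.469, "dz": 0, "rx": 0, "ry": 0, "rz": 0}, {"dx": -0.18, "dy": 0.469, "dz": 0, "rx": 0, "ry": 0, "rz": 0}, {"dx": -0.18, "dy": 0.469, "dz": 0, "rx": 0, "ry": 0, "rz": 0}], "jaw": 45}}

```text
time_s: 14.55
tool_pos: [0.4438, 0.019, 0.2381]
eef_rot: [0.0, 0.989, 0.145, -0.001]
force: [0.6, 0.5, 0.2]
finger_gap: 0.0451
```

{"method": "servo_tool", "body": {"commands": [{"dx": -0.18, "dy": 0.469, "dz": 0, "rx": 0, "ry": 0, "rz": 0}, {"dx": -0.18, "dy": 0.469, "dz": 0, "rx": 0, "ry": 0, "rz": 0}, {"dx": -0.18, "dy": 0.469, "dz": 0, "rx": 0, "ry": 0, "rz": 0}, {"dx": -0.18, "dy": 0.469, "dz": 0, "rx": 0, "ry": 0, "rz": 0}]}}

```text
time_s: 14.88
tool_pos: [0.4326, -0.1316, 0.2379]
eef_rot: [0.0, 0.989, 0.145, -0.001]
force: [1.5, 1.1, 1.1]
finger_gap: 0.0447
```

{"method": "servo_tool", "body": {"commands": [{"dx": -0.18, "dy": 0.469, "dz": 0.13, "rx": 0, "ry": 0, "rz": -0.24}, {"dx": -0.18, "dy": 0.469, "dz": 0.13, "rx": 0, "ry": 0, "rz": -0.24}, {"dx": -0.18, "dy": 0.469, "dz": 0.13, "rx": 0, "ry": 0, "rz": -0.24}, {"dx": -0.18, "dy": 0.469, "dz": 0.13, "rx": 0, "ry": 0, "rz": -0.24}, {"dx": -0.18, "dy": 0.469, "dz": 0.13, "rx": 0, "ry": 0, "rz": -0.24}]}}

```text
time_s: 15.3
tool_pos: [0.4199, -0.2832, 0.1954]
eef_rot: [-0.002, 0.979, 0.205, -0.004]
force: [-0.2, 1.1, -1.0]
finger_gap: 0.045
```

{"method": "servo_tool", "body": {"commands": [{"dx": 0, "dy": 0, "dz": 0, "rx": 0, "ry": 0, "rz": 0}]}}

```text
time_s: 15.38
tool_pos: [0.4211, -0.2806, 0.1974]
eef_rot: [-0.001, 0.979, 0.206, -0.002]
force: [0.1, -0.3, -0.0]
finger_gap: 0.045
```

```bash
python3 - <<'E'
from m import *
C=cam('wrist');im=optics.grab_frame('wrist');save('w8',im);np.savez('w8.npz',im=im,K=C[0],R=C[1],c=C[2])
s=r.sense();print(np.round(s['tool_pos'],4),np.round(s['eef_rot'],4),np.round(s['force'],1),s['finger_gap'],s['time_s'])
print('px of bar guess',proj(C,(.421,-.2807,.04)))
E
```

```text
[ 0.4218 -0.2797  0.1986] [-8.000e-04  9.784e-01  2.065e-01 -1.500e-03] [0.  1.1 0.6] 0.045464842927946746 15.4333
px of bar guess [315.80154607 184.1484969 ]
```

View pics/w8.png

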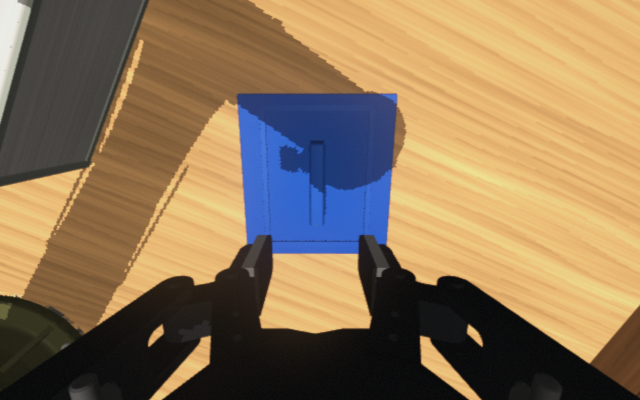

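The lid is square in the wrist image, corners about (237,94), (396,94), (387,252) and (247,252). The bar spans columns 310–324 and rows 141–225, in line with the tool's x.

```bash
python3 - <<'E'
from m import *
im,C=load('w8')
hsv=cv2.cvtColor(im,cv2.COLOR_RGB2HSV);H,S,V=[hsv[...,i].astype(int) for i in range(3)]
b=(H>100)&(H<130)&(S>120)&(V>30)
for box in ((225,80,410,235),(225,80,410,270)):
    c=comps(b,box)[0];a=cv2.approxPolyDP(cv2.convexHull(c),5,True).reshape(-1,2);print(a.tolist(),plane(C,a,.006).round(4).tolist(),rect(plane(C,c,.006)))
print(ray(C,(317.2,184),.04), ray(C,(316.5,172),.006))
for u in((317.2,141),(317.2,225)): print(ray(C,u,.04).round(4))
E
```

```text
[[396, 95], [386, 234], [247, 234], [239, 94]] [[0.5379999876022339, -0.3230000138282776], [0.391400009393692, -0.3871999979019165], [0.3231000006198883, -0.2320999950170517], [0.47130000591278076, -0.16869999468326569]] (array([ 430.9, -277.2]), array([161.3, 170.1]), 23.7)
[[395, 94], [385, 244], [358, 252], [272, 252], [248, 243], [238, 95]] [[0.5383999943733215, -0.3215999901294708], [0.3790999948978424, -0.3921000063419342], [0.35600000619888306, -0.36649999022483826], [0.31299999356269836, -0.2687999904155731], [0.3124000132083893, -0.23729999363422394], [0.4699000120162964, -0.1679999977350235]] (array([ 420. , -282.1]), array([185.3, 170.1]), 23.7)
[ 0.42173202 -0.28197049  0.04      ] [ 0.42729896 -0.27880187  0.006     ]
[ 0.4621 -0.2642  0.04  ]
[ 0.3801 -0.3004  0.04  ]
```

{"method": "servo_tool", "body": {"commands": [{"dx": -0.003, "dy": 0.006, "dz": 0.1, "rx": 0, "ry": 0, "rz": 0}, {"dx": -0.003, "dy": 0.006, "dz": 0.22, "rx": 0, "ry": 0, "rz": 0}, {"dx": -0.003, "dy": 0.006, "dz": 0.34, "rx": 0, "ry": 0, "rz": 0}, {"dx": -0.003, "dy": 0.006, "dz": 0.45, "rx": 0, "ry": 0, "rz": 0}, {"dx": -0.003, "dy": 0.006, "dz": 0.54, "rx": 0, "ry": 0, "rz": 0}]}}

```text
time_s: 15.85
tool_pos: [0.4218, -0.2796, 0.0358]
eef_rot: [-0.001, 0.978, 0.208, -0.001]
force: [-0.6, 0.2, -0.5]
finger_gap: 0.0447
```

{"method": "servo_tool", "body": {"commands": [{"dx": 0, "dy": 0, "dz": 0.04, "rx": 0, "ry": 0, "rz": 0}, {"dx": 0, "dy": 0, "dz": 0.07, "rx": 0, "ry": 0, "rz": 0}, {"dx": 0, "dy": 0, "dz": 0.07, "rx": 0, "ry": 0, "rz": 0}, {"dx": 0, "dy": 0, "dz": 0.07, "rx": 0, "ry": 0, "rz": 0}]}}

```text
time_s: 16.18
tool_pos: [0.423, -0.2817, 0.0189]
eef_rot: [0.001, 0.978, 0.208, 0.001]
force: [1.2, -0.6, 0.2]
finger_gap: 0.0452
```

Down another 5 mm, then close firmly.

{"method": "servo_tool", "body": {"commands": [{"dx": 0, "dy": 0, "dz": 0.016, "rx": 0, "ry": 0, "rz": 0}, {"dx": 0, "dy": 0, "dz": 0.016, "rx": 0, "ry": 0, "rz": 0}, {"dx": 0, "dy": 0, "dz": 0.016, "rx": 0, "ry": 0, "rz": 0}]}}

```text
time_s: 16.43
tool_pos: [0.4224, -0.2819, 0.0135]
eef_rot: [0.0, 0.978, 0.207, 0.001]
force: [0.3, -0.5, 0.0]
finger_gap: 0.045
```

{"method": "servo_tool", "body": {"commands": [{"dx": 0, "dy": 0, "dz": 0, "rx": 0, "ry": 0, "rz": 0}, {"dx": 0, "dy": 0, "dz": 0, "rx": 0, "ry": 0, "rz": 0}, {"dx": 0, "dy": 0, "dz": 0, "rx": 0, "ry": 0, "rz": 0}, {"dx": 0, "dy": 0, "dz": 0, "rx": 0, "ry": 0, "rz": 0}, {"dx": 0, "dy": 0, "dz": 0, "rx": 0, "ry": 0, "rz": 0}], "jaw": 5, "newtons": 60}}

```text
time_s: 16.85
tool_pos: [0.4222, -0.282, 0.0132]
eef_rot: [0.0, 0.978, 0.207, 0.0]
force: [-0.2, 1.3, 2.5]
finger_gap: 0.0151
```

{"method": "servo_tool", "body": {"commands": [{"dx": 0, "dy": 0, "dz": 0, "rx": 0, "ry": 0, "rz": 0}, {"dx": 0, "dy": 0, "dz": 0, "rx": 0, "ry": 0, "rz": 0}]}}

```text
time_s: 17.02
tool_pos: [0.4222, -0.282, 0.0132]
eef_rot: [0.0, 0.978, 0.207, 0.0]
force: [-0.5, 1.6, 5.4]
finger_gap: 0.0143
```

{"method": "servo_tool", "body": {"commands": [{"dx": 0, "dy": 0, "dz": -0.03, "rx": 0, "ry": 0, "rz": 0}, {"dx": 0, "dy": 0, "dz": -0.1, "rx": 0, "ry": 0, "rz": 0}, {"dx": 0, "dy": 0, "dz": -0.18, "rx": 0, "ry": 0, "rz": 0}, {"dx": 0, "dy": 0, "dz": -0.26, "rx": 0, "ry": 0, "rz": 0}, {"dx": 0, "dy": 0, "dz": -0.34, "rx": 0, "ry": 0, "rz": 0}]}}

```text
time_s: 17.43
tool_pos: [0.4212, -0.2815, 0.1151]
eef_rot: [-0.001, 0.978, 0.207, -0.001]
force: [0.9, 0.5, -2.5]
finger_gap: 0.0148
```

{"method": "servo_tool", "body": {"commands": [{"dx": 0, "dy": 0, "dz": -0.08, "rx": 0, "ry": 0, "rz": 0}, {"dx": 0, "dy": 0, "dz": -0.16, "rx": 0, "ry": 0, "rz": 0}, {"dx": 0, "dy": 0, "dz": -0.24, "rx": 0, "ry": 0, "rz": 0}, {"dx": 0, "dy": 0, "dz": -0.3, "rx": 0, "ry": 0, "rz": 0}, {"dx": 0, "dy": 0, "dz": -0.3, "rx": 0, "ry": 0, "rz": 0}]}}

```text
time_s: 17.85
tool_pos: [0.4229, -0.2825, 0.2089]
eef_rot: [0.002, 0.978, 0.207, 0.002]
force: [-0.3, -0.4, -1.0]
finger_gap: 0.0148
```

```bash
cat > lid.py <<'E'
from m import *
import sys
tag=sys.argv[1];off=float(sys.argv[2])
C=cam('wrist');im=optics.grab_frame('wrist');save(tag,im);np.savez(tag+'.npz',im=im,K=C[0],R=C[1],c=C[2])
s=r.sense();p=np.array(s['tool_pos']);R=rot(s['eef_rot']);print(p.round(4),'yaw',np.degrees(np.arctan2(R[1,0],R[0,0])).round(2),'tiltz',R[:,2].round(4),np.round(s['force'],1),s['finger_gap'],s['time_s'])
hsv=cv2.cvtColor(im,cv2.COLOR_RGB2HSV);H,S,V=[hsv[...,i].astype(int) for i in range(3)]
b=(H>100)&(H<130)&(S>120)&(V>30)
c=comps(b,None,500)[0];a=cv2.approxPolyDP(cv2.convexHull(c),6,True).reshape(-1,2)
P=plane(C,a,p[2]-off+.006);print(a.tolist(),P.round(4).tolist())
print('tool-frame',((np.c_[P,np.full(len(P),p[2]-off+.006)]-p)@R).round(4).tolist())
E
python3 lid.py w9 .0132
```

```text
[ 0.4225 -0.2819  0.2063] yaw 23.9 tiltz [ 2.9e-03 -7.0e-04 -1.0e+00] [ 0.2 -0.  -2.4] 0.014915805213538818 17.9
[[135, 66], [495, 67], [460, 297], [319, 333], [169, 297]] [[0.4713999927043915, -0.16750000417232513], [0.5403000116348267, -0.32409998774528503], [0.42579999566078186, -0.3743000030517578], [0.36959999799728394, -0.3084999918937683], [0.3571000099182129, -0.21780000627040863]]
tool-frame [[0.091, -0.0848, 0.0073], [0.0907, 0.0863, 0.0076], [-0.0344, 0.0858, 0.0073], [-0.0592, 0.0028, 0.0071], [-0.0338, -0.0851, 0.007]]
```

View pics/w9.png

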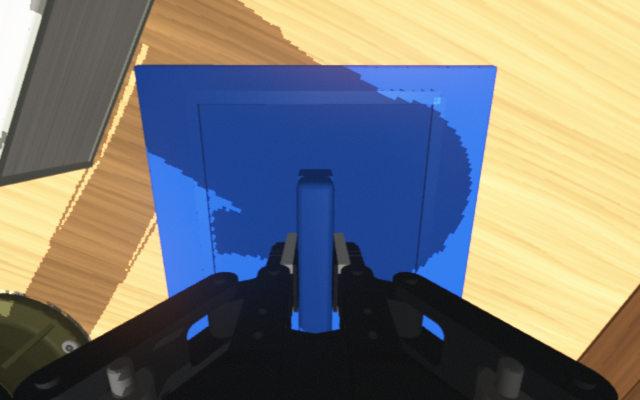

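The lid hangs level and straight in the jaws; its front corners at (135,66) and (495,67) put its centre about 3 mm behind the TCP. I'm carrying it high over the case with gentle ramps.

{"method": "servo_tool", "body": {"commands": [{"dx": 0.016, "dy": -0.026, "dz": 0, "rx": 0, "ry": 0, "rz": 0}, {"dx": 0.053, "dy": -0.085, "dz": 0, "rx": 0, "ry": 0, "rz": 0}, {"dx": 0.1, "dy": -0.162, "dz": 0, "rx": 0, "ry": 0, "rz": 0}, {"dx": 0.148, "dy": -0.238, "dz": 0, "rx": 0, "ry": 0, "rz": 0}, {"dx": 0.2, "dy": -0.323, "dz": 0, "rx": 0, "ry": 0, "rz": 0}]}}

```text
time_s: 18.32
tool_pos: [0.4366, -0.1674, 0.2024]
eef_rot: [-0.001, 0.978, 0.207, -0.002]
force: [1.1, -1.3, -1.9]
finger_gap: 0.015
```

{"method": "servo_tool", "body": {"commands": [{"dx": 0.053, "dy": -0.085, "dz": 0, "rx": 0, "ry": 0, "rz": 0}, {"dx": 0.105, "dy": -0.17, "dz": 0, "rx": 0, "ry": 0, "rz": 0}, {"dx": 0.158, "dy": -0.255, "dz": 0, "rx": 0, "ry": 0, "rz": 0}, {"dx": 0.211, "dy": -0.34, "dz": 0, "rx": 0, "ry": 0, "rz": 0}, {"dx": 0.263, "dy": -0.425, "dz": 0, "rx": 0, "ry": 0, "rz": 0}]}}

```text
time_s: 18.73
tool_pos: [0.457, -0.0184, 0.2026]
eef_rot: [-0.0, 0.978, 0.207, -0.001]
force: [0.6, 0.4, -2.2]
finger_gap: 0.015
```

{"method": "servo_tool", "body": {"commands": [{"dx": 0.053, "dy": -0.085, "dz": 0, "rx": 0, "ry": 0, "rz": 0}, {"dx": 0.105, "dy": -0.17, "dz": 0, "rx": 0, "ry": 0, "rz": 0}, {"dx": 0.158, "dy": -0.255, "dz": 0, "rx": 0, "ry": 0, "rz": 0}, {"dx": 0.211, "dy": -0.34, "dz": 0, "rx": 0, "ry": 0, "rz": 0}, {"dx": 0.263, "dy": -0.425, "dz": 0, "rx": 0, "ry": 0, "rz": 0}]}}

```text
time_s: 19.15
tool_pos: [0.4773, 0.13, 0.2025]
eef_rot: [0.0, 0.978, 0.207, -0.002]
force: [1.0, 0.2, -2.1]
finger_gap: 0.0147
```

{"method": "servo_tool", "body": {"commands": [{"dx": 0.053, "dy": -0.085, "dz": 0, "rx": 0, "ry": 0, "rz": 0.05}, {"dx": 0.105, "dy": -0.17, "dz": 0, "rx": 0, "ry": 0, "rz": 0.1}, {"dx": 0.158, "dy": -0.255, "dz": 0, "rx": 0, "ry": 0, "rz": 0.16}, {"dx": 0.211, "dy": -0.34, "dz": 0, "rx": 0, "ry": 0, "rz": 0.21}, {"dx": 0.253, "dy": -0.408, "dz": 0, "rx": 0, "ry": 0, "rz": 0.24}]}}

```text
time_s: 19.57
tool_pos: [0.497, 0.2729, 0.2019]
eef_rot: [0.001, 0.989, 0.145, -0.002]
force: [-0.1, -1.3, -2.7]
finger_gap: 0.0152
```

{"method": "servo_tool", "body": {"commands": [{"dx": 0, "dy": 0, "dz": 0, "rx": 0, "ry": 0, "rz": 0}, {"dx": 0, "dy": 0, "dz": 0, "rx": 0, "ry": 0, "rz": 0}, {"dx": 0, "dy": 0, "dz": 0, "rx": 0, "ry": 0, "rz": 0}]}}

```text
time_s: 19.82
tool_pos: [0.4974, 0.2707, 0.2029]
eef_rot: [0.001, 0.989, 0.146, -0.001]
force: [1.0, -0.3, -2.3]
finger_gap: 0.015
```

```bash
python3 lid.py w10 .0132; python3 -c "
from h import *
save('scene2',optics.grab_frame('scene'))"
```

```text
[0.4977 0.2703 0.2035] yaw 16.7 tiltz [-0.0014 -0.0013 -1.    ] [ 0.5 -0.5 -1.7] 0.015029250006312044 19.8667
[[135, 66], [496, 67], [461, 298], [310, 333], [170, 296]] [[0.5598000288009644, 0.3767000138759613], [0.6075999736785889, 0.21639999747276306], [0.48989999294281006, 0.18080000579357147], [0.44200000166893005, 0.2574000060558319], [0.4431999921798706, 0.3416000008583069]]
tool-frame [[0.0901, -0.084, 0.007], [0.0897, 0.0832, 0.0071], [-0.0331, 0.0835, 0.0073], [-0.0571, -0.0037, 0.0073], [-0.0317, -0.0839, 0.0072]]
```

View pics/scene2.png

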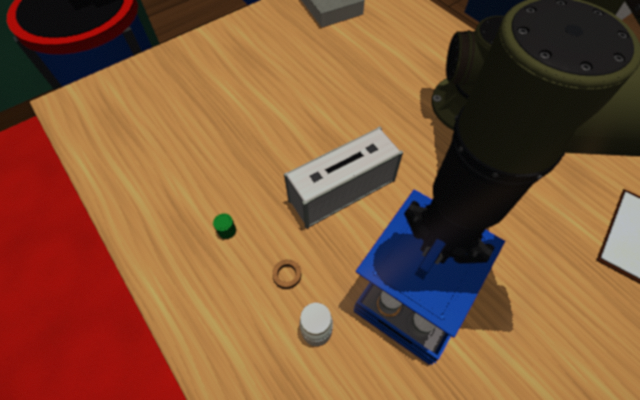

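The scene view shows the lid above the crate at (357,270), (415,193), (503,242) and (456,334). The case, tape, jar and look-alikes are where they were. I'm centring and lowering partway.

{"method": "servo_tool", "body": {"commands": [{"dx": 0.028, "dy": -0.049, "dz": 0.04, "rx": 0, "ry": 0, "rz": 0}, {"dx": 0.028, "dy": -0.049, "dz": 0.1, "rx": 0, "ry": 0, "rz": 0}, {"dx": 0.028, "dy": -0.049, "dz": 0.17, "rx": 0, "ry": 0, "rz": 0}, {"dx": 0.028, "dy": -0.049, "dz": 0.23, "rx": 0, "ry": 0, "rz": 0}, {"dx": 0.028, "dy": -0.049, "dz": 0.27, "rx": 0, "ry": 0, "rz": 0}]}}

```text
time_s: 20.33
tool_pos: [0.5013, 0.2862, 0.1214]
eef_rot: [0.0, 0.989, 0.145, -0.001]
force: [-0.1, -0.9, -2.6]
finger_gap: 0.015
```

{"method": "servo_tool", "body": {"commands": [{"dx": 0, "dy": 0, "dz": 0, "rx": 0, "ry": 0, "rz": 0}, {"dx": 0, "dy": 0, "dz": 0, "rx": 0, "ry": 0, "rz": 0}, {"dx": 0, "dy": 0, "dz": 0, "rx": 0, "ry": 0, "rz": 0}]}}

```text
time_s: 20.58
tool_pos: [0.5028, 0.2874, 0.1253]
eef_rot: [-0.0, 0.989, 0.145, 0.001]
force: [1.0, 0.5, -1.2]
finger_gap: 0.0147
```

```bash
cat > fin.py <<'E'
from m import *
import sys
tag=sys.argv[1]
s=r.sense();p=np.array(s['tool_pos']);R=rot(s['eef_rot']);print(p.round(4),'yaw',np.degrees(np.arctan2(R[1,0],R[0,0])).round(2),R[:,2].round(4),np.round(s['force'],1),s['finger_gap'],s['time_s'])
ca,sa=np.cos(np.radians(16.7)),np.sin(np.radians(16.7));Rz=np.array([[ca,-sa],[sa,ca]]);cc=np.array([.4987,.286])
zt=p[2]-.0132+.006
for n in('scene','side'):
    C=cam(n);im=optics.grab_frame(n);save(tag+n,im);np.savez(tag+n+'.npz',im=im,K=C[0],R=C[1],c=C[2])
    print(n,'lid top corners expected',[ (lambda X:proj(C,X).round(1).tolist())((*(cc+Rz@np.array(k)),zt)) for k in((.095,.087),(.095,-.087),(-.095,-.087),(-.095,.087))])
    print(n,'rim corners',[proj(C,(*(cc+Rz@np.array(k)),.07)).round(1).tolist() for k in((.093,.085),(.093,-.085),(-.093,-.085),(-.093,.085))])
E
python3 fin.py f1
python3 - <<'E'
import cv2,numpy as np
a=cv2.imread('pics/f1scene.png')[170:380,330:530];b=cv2.imread('pics/f1side.png')[110:230,180:340]
a=cv2.resize(a,None,fx=2,fy=2,interpolation=3);b=cv2.resize(b,None,fx=2.4,fy=2.4,interpolation=3)
H=max(a.shape[0],b.shape[0]);o=np.zeros((H,a.shape[1]+b.shape[1],3),np.uint8);o[:a.shape[0],:a.shape[1]]=a;o[:b.shape[0],a.shape[1]:]=b
print(o.shape);cv2.imwrite('pics/f1.png',o)
E
```

```text
[0.5028 0.2874 0.1253] yaw 16.69 [ 0.0021  0.001  -1.    ] [ 1.   0.5 -1.2] 0.014701100477086514 20.5833
scene lid top corners expected [[446.5, 356.7], [356.0, 294.4], [410.0, 215.7], [494.4, 265.5]]
scene rim corners [[438.4, 359.3], [355.6, 301.8], [405.9, 227.9], [483.5, 274.7]]
side lid top corners expected [[261.1, 133.7], [305.2, 147.6], [258.2, 173.9], [213.0, 156.6]]
side rim corners [[262.6, 148.4], [305.0, 162.7], [260.1, 189.5], [216.7, 171.8]]
(420, 784, 3)
```

View pics/f1.png

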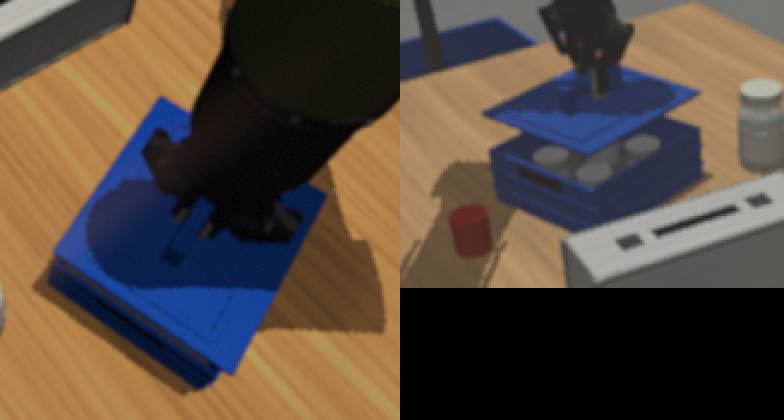

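The lid corners in both views lie within about 2 mm of where a centred lid should be: scene (357,298), (410,218), (493,266), (447,357) and side (215,157), (257,174), (305,149). Lowering the last 25 mm.

{"method": "servo_tool", "body": {"commands": [{"dx": -0.003, "dy": 0, "dz": 0.02, "rx": 0, "ry": 0, "rz": 0}, {"dx": -0.003, "dy": 0, "dz": 0.04, "rx": 0, "ry": 0, "rz": 0}, {"dx": -0.003, "dy": 0, "dz": 0.06, "rx": 0, "ry": 0, "rz": 0}, {"dx": -0.003, "dy": 0, "dz": 0.075, "rx": 0, "ry": 0, "rz": 0}, {"dx": -0.003, "dy": 0, "dz": 0.082, "rx": 0, "ry": 0, "rz": 0}]}}

```text
time_s: 21.1
tool_pos: [0.5007, 0.2868, 0.0975]
eef_rot: [0.001, 0.989, 0.145, -0.001]
force: [-0.8, 0.3, -2.1]
finger_gap: 0.0147
```

{"method": "servo_tool", "body": {"commands": [{"dx": 0, "dy": 0, "dz": 0, "rx": 0, "ry": 0, "rz": 0}, {"dx": 0, "dy": 0, "dz": 0, "rx": 0, "ry": 0, "rz": 0}, {"dx": 0, "dy": 0, "dz": 0, "rx": 0, "ry": 0, "rz": 0}, {"dx": 0, "dy": 0, "dz": 0, "rx": 0, "ry": 0, "rz": 0}, {"dx": 0, "dy": 0, "dz": 0, "rx": 0, "ry": 0, "rz": 0}]}}

```text
time_s: 21.52
tool_pos: [0.5013, 0.2872, 0.0993]
eef_rot: [-0.0, 0.989, 0.145, 0.0]
force: [0.3, -0.1, -0.9]
finger_gap: 0.0149
```

```bash
python3 fin.py f2
python3 - <<'E'
import cv2,numpy as np
a=cv2.imread('pics/f2scene.png')[170:380,330:530];b=cv2.imread('pics/f2side.png')[110:230,180:340]
a=cv2.resize(a,None,fx=2,fy=2,interpolation=3);b=cv2.resize(b,None,fx=2.4,fy=2.4,interpolation=3)
o=np.zeros((420,784,3),np.uint8);o[:a.shape[0],:400]=a;o[:b.shape[0],400:]=b
cv2.imwrite('pics/f2.png',o)
E
```

```text
[0.5013 0.2872 0.0993] yaw 16.7 [ 3.e-04  2.e-04 -1.e+00] [ 0.3 -0.1 -0.9] 0.014897570216134241 21.5167
scene lid top corners expected [[442.3, 359.1], [354.9, 298.6], [407.5, 221.8], [489.2, 270.4]]
scene rim corners [[438.4, 359.3], [355.6, 301.8], [405.9, 227.9], [483.5, 274.7]]
side lid top corners expected [[261.9, 141.5], [305.6, 155.8], [259.3, 182.7], [214.4, 165.0]]
side rim corners [[262.6, 148.4], [305.0, 162.7], [260.1, 189.5], [216.7, 171.8]]
```

View pics/f2.png

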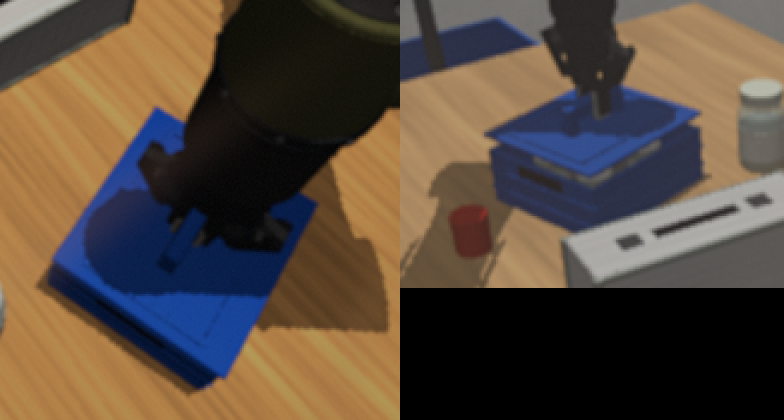

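In this last view the lid hovers level over the crate with the tins still visible in the gap. Its corners, side view (216,165), (258,184), (305,157), match a centred lid 14–16 mm above the rim, and the force shows no contact. Handing in.

```bash
python3 -c "
from h import *
print(r.sign_off())"
```

```text
the job is handed in; nothing more can be done
None
```

The job is handed in at about 21.5 s of the 72 s. Both loose tins stand in the empty recesses, and the lid is held over the crate; no verdict was given.

- **Tins:** Each tin measures within about 3 mm of its recess centre and was lowered until it touched the floor, then let go. The packed tins measured the same as at the start, to about 1 mm (3–4 mm in one rougher check).
- **Lid:** I took it by the bar and carried it over the case about 75 mm above its top. The gripper holds it about 14–16 mm above the rim. It is squared to the measured crate (16.7°), level to well under 0.01 rad and centred to about 2–3 mm. The fingers are gripping it, and the force reading shows no contact with the crate.
- **Everything else:** The case, tape, jar and look-alikes looked unmoved in the last full view. I did not measure them again.

**Checks that disagreed or stood out:**
- Tool height readings scatter by about 2 mm, and the cameras put the lid about 1–2 mm lower than the arm does. Both are inside the allowed 5–30 mm.
- A brief sideways force of about 9 N came up while releasing the second tin. It was probably a finger touching the crate wall, and the tins stayed in place.
- The scene camera did not pick out the second tin after its release, so its position rests on the wrist camera alone.

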